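# Peg and clamp a mended wooden block on the clinic counter

### The arm

A 6-joint arm with a two-finger parallel gripper is mounted at the origin on the work surface. World frame = base frame: x ahead of the robot, y to its left, z up, the work surface at z = 0. Lengths are in m, angles in rad, forces in N, time in s.
With the tool pointing down it reaches from about 0.35 to 0.85 m from the base axis. Payload 8.1 kg.
Tool frame: the origin (TCP) lies at the centre of the arm's flange, where the gripper is bolted on; the fingertips stand 186 mm ahead of it and the grasp point (between the pads) lies 167 mm ahead of it; z points along the fingers, y is the line along which they close (so a half turn about z gives the same grasp; the last joint's range is limited). The gripper opens to 93 mm and grips with 3 to 60 N. Pads are 15 mm wide; open, the fingers measure 128 mm over their backs; the gripper's body (75 mm by 188 mm) begins 65 mm behind the grasp point.
Start: joints at [-1.365, 0.13, 1.488, -0, 1.523, -0.085], TCP at [0.172, -0.575, 0.405] pointing down, gripper open.
Joint ranges: [-2.96, 2.96], [-0.89, 2.26], [0.02, 2.5], [-1.34, 4.48], [0, 2.73], [-2.66, 2.66]. Speed limits (rad/s): [2.39, 2.39, 2.79, 3.14, 3.14, 3.14].

### API

Orientations are given as a rotation vector (axis times angle).
In Python, from plant import robot gives the robot as it stands.
- The arm moves only by the tool apply_moves, never from a script. Its argument "series" is a list of rows, each a list of 2 entries, a list of its own where there are three numbers: the shift along the tool's x, y, z in mm, then the turn, a rotation vector about the tool's x, y, z in rad. A call has 1 to 12 rows; each row shifts and turns the commanded pose from where the row before left it, along the tool's axes as they then stand; what a row does not reach is not made up. A row lasts 1/12 s, in which the tool goes at most 41.7 mm and 7.16 degrees, less where a joint would pass 70% of its speed; a pose out of reach is approached as far as the arm can. A call is refused whole if a number of a shift passes 41.7 or a number of a turn 0.125, either way. A call with a gripper value outside its range is refused whole. "claw" is the opening, from 0 (shut) to 1 (fully open), set as the call begins (left out, the last holds). The fingers move at their own pace and stop on an object; "newtons" is the grip in N (left out, the last holds). Time passes only in rows, so rows that do not move let the fingers close. It gives the time, the measured TCP pose, the force, the opening and the grip force at its end, in the units of the state.
- robot.read_state(): the state, without advancing time (a new reading comes with each control period).
- robot.read_camera(name): name is "side" or "top"; returns (picture, depth): 384x512x3 uint8, blue, green, red; 384x512 float32, m along the optical axis (not along the pixel's ray), 0 where there is no reading.
- robot.calibration(name): a dict with "fx", "fy", "cx", "cy" (pixels), "extrinsics" (4x4, takes a point from world to camera coordinates). Camera axes: x right, y down, z forward; pixel columns grow to the right and rows downward; lengths in m; the calibration is good to about 2 mm. A picture is of the moment at which its call begins. calibration takes no time and is no camera call.
- robot.close_job(): hands the job in; it is judged then, once.
The state is a dict: "t": time; "q": joint angles; "dq": joint speeds; "joint_torque": joint torques, N m; "tool_pos": TCP position; "orientation": TCP orientation; "force": force on the tool from outside, world axes, zero at the start; "wrist_torque": the same for the moment, N m; "opening": finger opening in m; "gripper_force": force on a finger pad.
Only numpy, scipy, OpenCV 4.12 (cv2) and the standard library are available. Lean on these libraries where they do the work, as an engineer would, in place of code of your own. Each camera call takes 0.05 s, during which the arm holds its last target. There are 200 camera calls.

### The job

The wooden block in the one-hand clamp has been mended: with the mallet, drive its dowel fully home, then set the mallet back down on the counter. Then pump the clamp's trigger until the sprung pad bears snugly on the block and the block is held between both jaws, with the pad's spring clearly pressed in but never bottomed, and finish still holding the trigger squeezed so. Do not touch the dowel or push the jaw with the fingers, and leave the other things on the counter where they are.

Things in the scene. Friction and masses are not known exactly. Their poses are not given: they have to be found in the camera images.
- clamp: one-hand ratchet bar clamp on a fixed plywood board (340 x 90 x 12 mm). Origin: centre of the board's underside, on the counter; x along the bar from the trigger end to the fixed jaw, z up. In this frame (mm): bed under the block tops out at z 20; two steel cheek plates (y +-18) reach z 105 at x -119 to -47; fixed black grip at x -110 to -92, y +-16, up to z 175; the trigger stands in front of it
- fixedjaw: the fixed jaw, dark steel plate 50 wide, 14 thick, top 68 mm above the counter. Origin: centre of its face towards the block (looking along clamp -x), 46 mm above the counter; that face is 140 mm from the clamp's origin along clamp x
- trigger (a joint): rocking of the black trigger about a level pivot at clamp x -70, z 95 mm, in rad: 0 = let go (leaning 0.15 rad to the fixed jaw), 0.30 = fully squeezed, upper part rocked along clamp -x to the fixed grip; sprung back. A full squeeze drives the jaw 9 mm, one ratchet tooth (36 mm per rad once the pawl bites; the first may give less); on release the jaw stays. Takes 8 to 18 N: push its face along clamp -x, or pinch
- trigger_face (a point): middle of the trigger's front face (towards the fixed jaw), 65 mm above its pivot, about 160 mm above the counter; moves about 20 mm back along clamp -x over a full squeeze. The trigger's upper part is 14 thick along clamp x, 26 wide, ends 22 mm above this point; clear space in front of it down to 50 mm below this point
- jaw (a joint): travel of the toothed bar with the moving jaw towards the fixed jaw, in m, 0 (fully back) to 0.066; driven forward only by the trigger, held by a brake of about 14 N; not to be pushed by hand
- pad_face (a point): centre of the front face of the moving jaw's rubber pad (40 x 40 mm, 6 thick), looking along clamp x at the block, 46 mm above the counter
- pad (a joint): how far the pad is pushed back on its spring towards the moving jaw, in m: 0 = free (the coil and shaft behind it fully shown), 0.014 = spring bottomed, block being crushed. About 0.8 N per mm; a snug grip is 5 to 9 mm
- block_center (a point): centre of the mended block, pale wood, 54 long (its x, along the clamp's x) x 44 wide x 60 mm high, a dark seam across its middle; stands loose on the clamp's bed, 1 to 4 mm short of the fixed jaw. Its faces towards the jaws are 27 mm from this point
- dowel_top (a point): centre of the top of the wooden dowel (12 mm diameter) that stands up out of the middle of the block's top, about 97 to 104 mm above the counter as found, 82 mm when home
- dowel (a joint): place of the dowel, in m: -0.022 to -0.015 as found (standing 24 to 17 mm proud of the block's top), 0 = fully home (2 mm still proud). A stiff fit: needs about 6 N and stays where it is driven
- mallet_grip (a point): point in the middle of the mallet's handle, 55 mm from the head's axis, 30 mm above the counter as found. The mallet (0.36 kg) stands on the flat face of its black rubber head (cylinder, 48 diameter, 60 high, axis upright = its z); the wooden handle (16 wide, 20 high) runs level from mid-head along its -x, ending 170 mm from the head's axis
- mallet_face (a point): centre of the lower flat face of the mallet's head: 55 mm along the mallet's x from the grip point and 30 mm below it
- carton: small white medicine carton, 60 x 35 x 50 high, standing beyond the clamp's bar (on the side away from the robot); bystander. Origin: centre of its underside
- glue: small squeeze bottle, 34 diameter, 75 high, standing beyond the clamp's trigger; bystander. Origin: centre of its underside
- pen: black pen, 130 long, 10 thick, lying on the robot's side of the clamp; bystander. Origin: centre of its underside
- pills: pill jar, 52 diameter, 85 high, standing to the left; bystander. Origin: centre of its underside
- bell: steel counter bell, 80 diameter, 49 high; bystander. Origin: centre of its underside
Things that resemble listed ones, but are neither listed nor needed, are in the scene too. What is shaped like the part that bears block_center but blue is not meant.

How it is judged:
On the way, in this order (a step that is already met when the one before it is completed fails the run):
1. the dowel is driven home with the mallet in the gripper (value of joint dowel above -0.003 m and contact force between the fingers and mallet above 1 N and height (world z) of mallet_face above 0.06 m), for 0.1 s.
2. the mallet is back down on the counter, let go and at rest (height (world z) of mallet_grip below 0.06 m and contact force between the fingers and mallet below 0.1 N and linear speed of mallet below 0.03 m/s and contact force between mallet and table above 1 N), for 0.2 s.
3. the pad bears on the block, driven by the trigger (contact force between pad and block above 1.5 N and contact force between the fingers and trigger above 1 N), for 0.1 s.
At the end, for the whole second after the job is handed in: Dowel within 3 mm of home; block upright against the fixed jaw (2 mm, over 1.5 N), pad pressing it with over 2 N and pushed back 3 to 11.8 mm; fingers press the trigger (over 1 N, over 0.02 rad off rest); mallet let go, resting on the counter (all of step 2 and value of joint dowel above -0.003 m and value of joint pad between 0.003 and 0.0118 m and contact force between pad and block above 2 N and contact force between block and fixedjaw above 1.5 N and x of block_center in the frame of clamp between 0.111 and 0.115 m and angle between block_center's own z axis and vertical below 0.06 rad and contact force between the fingers and trigger above 1 N and value of joint trigger above 0.02 rad); the arm keeps its last pose, push and grip.
It fails at once if the pad's spring is bottomed: the block is crushed (value of joint pad above 0.013 m).
It fails at once if the block is squeezed with more than 25 N by the pad (contact force between pad and block above 25 N).
It fails at once if the fingers touch the dowel (contact force between the fingers and dowel above 0.5 N).
It fails at once if the fingers push the moving jaw (contact force between the fingers and jaw above 3 N).
It fails at once if a bystander is moved from its place by more than 20 mm (distance of any of carton, glue, pen, pills, bell from where it was at the start of the episode above 0.02 m).
It also fails if it takes over 72 s, if anything falls off the work surface, if the arm or the gripper's body presses on something with over 40 N, if the wrist force passes 120 N, or if a joint passes its speed limit or range.

## Working session

There is one attempt and no reset: what is moved stays moved. The work goes in short steps, Python scripts to look and compute and a tool call to move; the robot and the scene stay as the last step left them, time stands still between calls to the robot, and variables do not carry over. Pictures are saved under pics/ and viewed, at most 12 in all, crops included, and the job is handed in when it is done.

Besides the shell and the picture viewer there is one more tool, called after ">>>" in YAML: its name, and indented under it one key for each argument. apply_moves: Moves the arm, as the interface text tells. Its arguments: {"type":"object","properties":{"series":{"type":"array"},"claw":{"type":"number"},"newtons":{"type":"number"}},"required":["series"]}

```bash
mkdir -p pics; ls; cat > h.py <<'E'
import numpy as np, cv2
from plant import robot
def pts(name,d=None,im=None):
    if d is None: im,d=robot.read_camera(name)
    c=robot.calibration(name); E=np.array(c["extrinsics"])
    v,u=np.mgrid[:384,:512]
    P=np.stack([(u-c["cx"])/c["fx"]*d,(v-c["cy"])/c["fy"]*d,d],-1)
    W=(P-E[:3,3])@E[:3,:3]
    W[d==0]=np.nan
    return im,W
E
python3 - <<'E'
from h import *
s=robot.read_state(); print(s)
for n in("top","side"):
    im,W=pts(n); np.save(n+"W.npy",W); cv2.imwrite(n+".png",im)
    cv2.imwrite(f"pics/{n}0.png",cv2.resize(im,(800,600)))
    c=robot.calibration(n);E=np.array(c["extrinsics"]);print(n,c["fx"],-E[:3,:3].T@E[:3,3],E[2,:3])
E
```

```text
pics
{'t': 0.0, 'q': array([-1.36540400e+00,  1.31152943e-01,  1.48929582e+00, -1.27568970e-05,
        1.52302041e+00, -8.54119762e-02]), 'dq': array([0.00097013, 0.0001001 , 0.00152473, 0.00127158, 0.00154704,
       0.00184385]), 'joint_torque': array([ 2.00401526e-03, -5.59846902e+01, -4.91761565e+01,  7.69107789e-02,
        3.53016669e-02, -1.47401961e-04]), 'tool_pos': array([ 0.17199689, -0.57456931,  0.40368297]), 'orientation': array([-3.10658891e+00, -4.54916136e-01,  1.96584655e-04]), 'force': array([ 0.39717671, -0.17589498, -0.9720148 ]), 'wrist_torque': array([0.04269763, 0.00185337, 0.06616413]), 'gripper_force': 0.0, 'opening': 0.09316467458212496}
top 486.2726949201133 [0.42478915 0.02093251 1.23137233] [ 0.09146138 -0.01495118 -0.99569638]
side 456.6180286435026 [-0.14240023  0.87007264  0.74848041] [ 0.53294896 -0.6826209  -0.49999411]
```

View pics/top0.png

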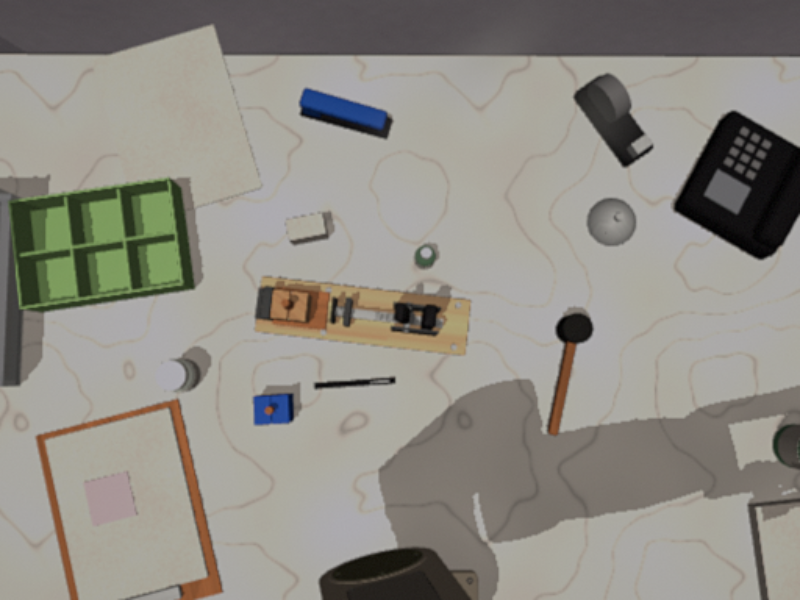

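View pics/side0.png

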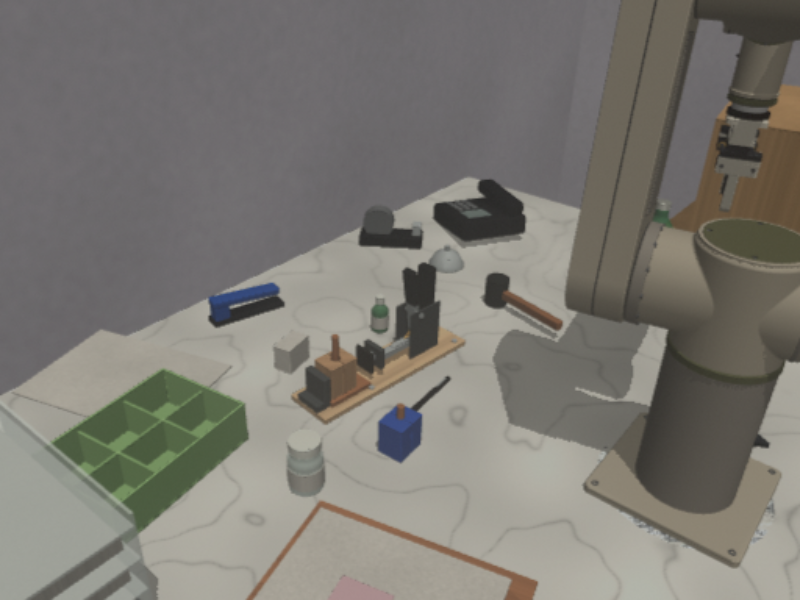

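The top view shows the clamp lying along world y: fixed jaw at (265,303), block and dowel at (290,303), trigger at (400,316). The mallet head is at (575,328) and its handle runs to (553,433). The blue decoy block is at (272,408), and the pen lies at (355,382).

```bash
cat > m.py <<'E'
from h import *
W=np.load("topW.npy"); im=cv2.imread("top.png"); f=1.5625
def box(u0,u1,v0,v1):
    m=np.zeros((384,512),bool); m[int(v0/f):int(v1/f)+1,int(u0/f):int(u1/f)+1]=1; return m
Z=W[...,2]
def rep(n,m):
    P=W[m]; 
    if len(P)==0: print(n,"none");return
    r=cv2.minAreaRect((P[:,:2]*1000).astype(np.float32))
    print(n,len(P),np.round(P.mean(0)*1000,1),"rect",np.round(r[0],1),np.round(r[1],1),round(r[2],1),"z",np.round(np.percentile(P[:,2],[5,95])*1000,1))
    return P
rep("head",box(545,605,305,352)&(Z>.052))
h=rep("handle",box(535,590,350,440)&(Z>.028)&(Z<.05))
d=np.linalg.svd(h[:,:2]-h[:,:2].mean(0),full_matrices=False)[2][0];print("handle dir",d,np.degrees(np.arctan2(d[1],d[0])))
b=rep("board",box(240,480,265,365)&(Z>.007))
rep("block",box(262,315,280,335)&(Z>.074)&(Z<.087))
rep("dowel",box(262,315,280,335)&(Z>.092))
rep("fixedjaw",box(248,280,275,335)&(Z>.06)&(Z<.073))
rep("movjaw",box(325,360,285,335)&(Z>.05))
rep("grip+trig",box(380,460,285,345)&(Z>.14))
rep("trigonly",box(380,411,285,345)&(Z>.15))
rep("griponly",box(418,460,285,345)&(Z>.15))
rep("cheeks",box(380,460,285,345)&(Z>.09)&(Z<.11))
rep("glue",box(410,442,238,270)&(Z>.03))
rep("carton",box(280,335,205,245)&(Z>.04))
rep("blue",box(245,300,390,430)&(Z>.05))
rep("pen",box(310,400,370,395)&(Z>.006))
E
python3 m.py
```

```text
head 305 [ 485.6 -260.1   60. ] rect [ 486. -260.] [43.9 45.3] 0.8 z [55.7 64. ]
handle 410 [ 387.  -237.1   38.8] rect [ 387.4 -238.4] [ 17.1 136.4] 77.1 z [30.5 43.4]
handle dir [-0.97385809  0.22715725] 166.87023502281446
board 4882 [508.2  72.8  36.6] rect [512.2  78.5] [385.1 160.2] 89.4 z [  9.4 133. ]
block 389 [520.5 182.3  80.7] rect [521.1 186.4] [62.6 44.1] 84.1 z [77.1 83.9]
dowel 30 [520.  181.2 117.9] rect [520.  181.8] [9.6 9.9] 1.3 z [ 98.  126.3]
fixedjaw 127 [525.3 218.5  68.4] rect [526.4 213.6] [27.8 50.2] 87.4 z [64.3 71.6]
movjaw 160 [512.9 104.2  63.4] rect [512.9 105.7] [30.1 41.7] 83.8 z [51.5 69.8]
grip+trig 235 [498.9  -8.7 173.7] rect [499.8  -6.7] [58.9 32. ] 84.3 z [150.6 182.6]
trigonly 98 [502.   13.8 176.4] rect [502.5  13.7] [17.7 25.7] 84.2 z [155.1 184.2]
griponly 125 [497.1 -26.7 174.2] rect [497.8 -27. ] [17.7 32. ] 83.2 z [168.7 178.5]
cheeks 137 [494.7  -6.5 103.2] rect [500.2  -9.1] [70.1 43.1] 86.0 z [ 92.9 108.7]
glue 160 [598.9 -25.3  55.6] rect [600.9 -25.9] [32.7 32.4] 46.1 z [35.1 77.3]
carton 361 [646.7 162.   50.3] rect [647.6 162.5] [35.7 60. ] 11.2 z [46. 54.]
blue 425 [362.8 210.2  61.9] rect [362.8 210.8] [44.1 53.5] 2.8 z [56.8 76.8]
pen 211 [401.5  87.    9.9] rect [406.6  86.3] [ 39.2 127.5] 2.2 z [ 6.4 14. ]
```

>>> apply_moves:
  series:
    - [[0,0,10],[0,0,0.104]]
    - [[0,0,10],[0,0,0.104]]
    - [[0,0,10],[0,0,0.104]]
    - [[0,0,10],[0,0,0.104]]
    - [[0,0,10],[0,0,0.104]]
  claw: 0.6
  newtons: 50

```text
t: 0.52
tool_pos: [0.172, -0.5746, 0.3537]
orientation: [-3.119, 0.367, 0.001]
force: [0.6, 0.6, -0.6]
opening: 0.0643
gripper_force: 0.0
```

>>> apply_moves:
  series:
    - [[17,-34.3,5],[0,0,0]]
    - [[17,-34.3,5],[0,0,0]]
    - [[17,-34.3,5],[0,0,0]]
    - [[17,-34.3,5],[0,0,0]]
    - [[17,-34.3,5],[0,0,0]]
    - [[17,-34.3,5],[0,0,0]]
    - [[17,-34.3,5],[0,0,0]]
    - [[17,-34.3,5],[0,0,0]]
    - [[17,-34.3,5],[0,0,0]]
    - [[17,-34.3,5],[0,0,0]]
    - [[17,-34.3,5],[0,0,0]]

```text
t: 1.43
tool_pos: [0.4406, -0.248, 0.2993]
orientation: [-3.121, 0.359, 0.0]
force: [0.7, -0.9, -0.0]
opening: 0.0556
gripper_force: 0.0
```

```bash
cat >> h.py <<'E'
from scipy.spatial.transform import Rotation as Ro
def to(x,y,z,yaw=None):
    "shift in tool axes (mm) from the measured pose to a TCP target (mm); yaw = wanted angle of tool x, deg"
    s=robot.read_state(); R=Ro.from_rotvec(s["orientation"]).as_matrix()
    p=s["tool_pos"]*1000
    print("t",round(s["t"],2),"tcp",p.round(1),"yaw",np.degrees(np.arctan2(R[1,0],R[0,0])).round(1),"zaxis",R[:,2].round(3),"F",s["force"].round(1),"open",round(s["opening"]*1000,1),"gf",round(s["gripper_force"],1))
    print("shift",(R.T@(np.array([x,y,z])-p)).round(1))
    if yaw is not None: print("turn z",-(np.radians(yaw)-np.arctan2(R[1,0],R[0,0])).round(3))
E
python3 -c "
from h import *
to(440.2,-249.3,197,-13.1)"
```

```text
t 1.43 tcp [ 440.6 -248.   299.3] yaw -13.1 zaxis [-0.  0. -1.] F [ 0.7 -0.9 -0. ] open 55.6 gf 0.0
shift [ -0.    1.3 102.3]
turn z -0.001
```

>>> apply_moves:
  series:
    - [[0,1,35],[0,0,0]]
    - [[0,0,35],[0,0,0]]
    - [[0,0,22],[0,0,0]]
    - [[0,0,10],[0,0,0]]
    - [[0,0,0],[0,0,0]]

```text
t: 1.85
tool_pos: [0.4383, -0.2498, 0.1947]
orientation: [-3.118, 0.359, 0.008]
force: [-1.2, 0.2, -0.7]
opening: 0.0556
gripper_force: 0.0
```

>>> apply_moves:
  series:
    - [[0,0,0],[0,0,0]]
    - [[0,0,0],[0,0,0]]
    - [[0,0,0],[0,0,0]]
    - [[0,0,0],[0,0,0]]
    - [[0,0,0],[0,0,0]]
    - [[0,0,0],[0,0,0]]
  claw: 0
  newtons: 58

```text
t: 2.35
tool_pos: [0.4399, -0.2511, 0.1985]
orientation: [3.12, -0.359, 0.002]
force: [-0.0, -0.4, 0.6]
opening: 0.0201
gripper_force: 0.0
```

```bash
python3 -c "
from h import *
to(440.2,-249.3,197)
im,W=pts('side'); cv2.imwrite('pics/g1.png',cv2.resize(im[100:320,180:420],(720,660))[:600])"
```

```text
t 2.35 tcp [ 439.9 -251.1  198.5] yaw -13.1 zaxis [ 0.001 -0.001 -1.   ] F [-0.  -0.4  0.6] open 20.1 gf 0.0
shift [-0.1 -1.8  1.5]
```

Not closed on the handle yet, so I'll wait a few more rows and then lift gently.

>>> apply_moves:
  series:
    - [[0,0,0],[0,0,0]]
    - [[0,0,0],[0,0,0]]
    - [[0,0,0],[0,0,0]]
    - [[0,0,0],[0,0,0]]

```text
t: 2.73
tool_pos: [0.4398, -0.251, 0.1982]
orientation: [3.121, -0.359, 0.001]
force: [-2.2, -0.3, 5.0]
opening: 0.0161
gripper_force: 57.8
```

>>> apply_moves:
  series:
    - [[0,0,-10],[0,0,0]]
    - [[0,0,-25],[0,0,0]]
    - [[0,0,-35],[0,0,0]]
    - [[0,0,-40],[0,0,0]]
    - [[0,0,-40],[0,0,0]]
    - [[0,0,-40],[0,0,0]]
    - [[0,0,-30],[0,0,0]]
    - [[0,0,-15],[0,0,0]]
    - [[0,0,0],[0,0,0]]

```text
t: 3.48
tool_pos: [0.4402, -0.2511, 0.4378]
orientation: [3.118, -0.359, 0.01]
force: [0.2, 0.1, -1.3]
opening: 0.0156
gripper_force: 57.8
```

```bash
python3 -c "
from h import *
to(476.5,192,440)
im,W=pts('side'); cv2.imwrite('pics/g2.png',im); np.save('sW.npy',W)
im,W=pts('top'); np.save('tW.npy',W);cv2.imwrite('t.png',im)
cv2.imwrite('pics/g2.png',np.hstack([cv2.imread('pics/g2.png')[40:240,220:480],im[100:300,250:460]]).repeat(2,0).repeat(2,1)[:,:800]) 
"
```

```text
t 3.48 tcp [ 440.2 -251.1  437.8] yaw -13.1 zaxis [ 0.006 -0.004 -1.   ] F [ 0.2  0.1 -1.3] open 15.6 gf 57.8
shift [ -65.2 -439.7   -3.8]
```

View pics/g2.png

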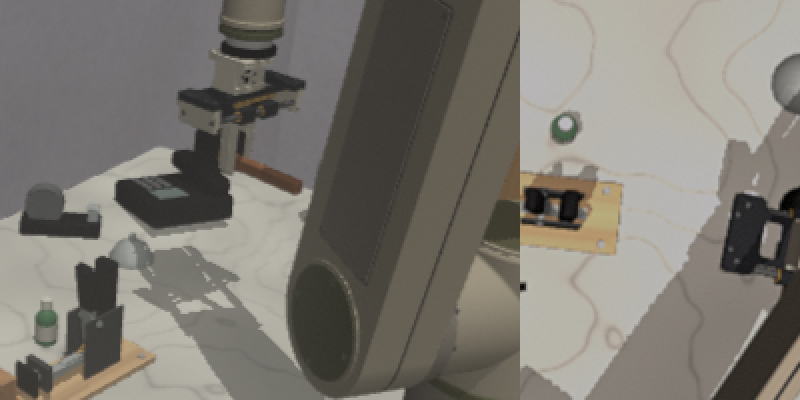

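The mallet is held level, with the head at about (205,160) in the left crop. Next I'll carry it over the dowel.

>>> apply_moves:
  series:
    - [[-3,-20,0],[0,0,0]]
    - [[-6.1,-40,0],[0,0,0]]
    - [[-6.1,-40,0],[0,0,0]]
    - [[-6.1,-40,0],[0,0,0]]
    - [[-6.1,-40,0],[0,0,0]]
    - [[-6.1,-40,0],[0,0,0]]
    - [[-6.1,-40,0],[0,0,0]]
    - [[-6.1,-40,0],[0,0,0]]
    - [[-6.1,-40,0],[0,0,0]]
    - [[-6.1,-40,0],[0,0,0]]
    - [[-6.1,-40,0],[0,0,0]]
    - [[-3,-20,0],[0,0,0]]

```text
t: 4.58
tool_pos: [0.4732, 0.1966, 0.4293]
orientation: [3.121, -0.355, -0.008]
force: [0.6, 0.5, -3.5]
opening: 0.0154
gripper_force: 57.8
```

>>> apply_moves:
  series:
    - [[0,0,30],[0,0,0]]
    - [[0,0,30],[0,0,0]]
    - [[0,0,15],[0,0,0]]
    - [[0,0,0],[0,0,0]]
    - [[0,0,0],[0,0,0]]

```text
t: 5.0
tool_pos: [0.4732, 0.1926, 0.3546]
orientation: [3.119, -0.359, -0.009]
force: [1.1, -0.1, -2.1]
opening: 0.0156
gripper_force: 57.8
```

```bash
python3 -c "
from h import *
to(474.6,193,290)
im,W=pts('side'); np.save('sW.npy',W); cv2.imwrite('s.png',im)
cv2.imwrite('pics/g3.png',im[100:280,130:400].repeat(2,0).repeat(2,1))
"
```

```text
t 5.0 tcp [473.2 192.6 354.6] yaw -13.1 zaxis [-0.006 -0.002 -1.   ] F [ 1.1 -0.1 -2.1] open 15.6 gf 57.8
shift [ 1.6 -0.9 64.6]
```

View pics/g3.png

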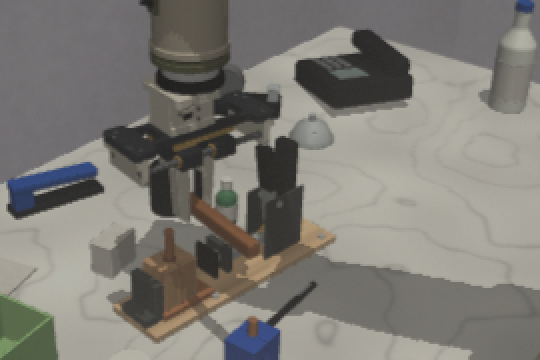

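```bash
python3 -c "
from h import *
W=np.load('sW.npy');im=cv2.imread('s.png').astype(int)
b=im.sum(2)<130
m=b&(abs(W[...,0]-.52)<.04)&(abs(W[...,1]-.182)<.04)&(W[...,2]>.14)&(W[...,2]<.25)
P=W[m]*1000;print(len(P),P.min(0).round(),P.max(0).round(),P.mean(0).round())
r=(im[...,2]-im[...,0]>25)&(W[...,2]>.13)&(W[...,2]<.24)&(abs(W[...,1]-.2)<.06)&(W[...,0]<.47)
P=W[r]*1000;print(len(P));print(np.polyfit(P[:,0],P[:,2],1),np.polyfit(P[:,0],P[:,1],1),P[:,0].min(),P[:,0].max())
d=(im[...,2]-im[...,0]>25)&(W[...,2]>.085)&(abs(W[...,1]-.182)<.02)&(abs(W[...,0]-.52)<.02)&(W[...,2]<.115)
P=W[d]*1000;print(len(P),P.max(0),P.mean(0))
"
```

```text
104 [501. 183. 168.] [538. 207. 218.] [513. 203. 199.]
354
[2.14344607e-02 1.84205715e+02] [-2.45309416e-01  3.13586268e+02] 353.2103755962672 469.38188495500185
44 [525.37159808 189.60193905 113.58350298] [518.47851516 184.71631259  98.54646579]
```

>>> apply_moves:
  series:
    - [[1,0,25],[0,0,0]]
    - [[0,0,20],[0,0,0]]
    - [[0,0,8],[0,0,0]]
    - [[0,0,5],[0,0,0]]
    - [[0,0,4],[0,0,0]]
    - [[0,0,3],[0,0,0]]
    - [[0,0,3],[0,0,0]]
    - [[0,0,2],[0,0,0]]
    - [[0,0,0],[0,0,0]]

```text
t: 5.8
tool_pos: [0.4764, 0.1932, 0.2914]
orientation: [-3.119, 0.359, -0.006]
force: [-4.9, 1.4, 13.7]
opening: 0.0157
gripper_force: 58.0
```

```bash
python3 -c "
from h import *
to(474.6,193,280)
"
```

```text
t 5.8 tcp [476.4 193.2 291.4] yaw -13.1 zaxis [ 0.004  0.002 -1.   ] F [-4.9  1.4 13.7] open 15.7 gf 58.0
shift [-1.7  0.6 11.4]
```

>>> apply_moves:
  series:
    - [[0,0,2],[0,0,0]]
    - [[0,0,2],[0,0,0]]
    - [[0,0,2],[0,0,0]]
    - [[0,0,2],[0,0,0]]
    - [[0,0,0],[0,0,0]]
    - [[0,0,0],[0,0,0]]

```text
t: 6.3
tool_pos: [0.4783, 0.1934, 0.2883]
orientation: [-3.117, 0.359, -0.017]
force: [-10.2, -2.3, 40.5]
opening: 0.0153
gripper_force: 58.0
```

```bash
python3 -c "
from h import *
to(474.6,193,280)
im,W=pts('side'); np.save('sW.npy',W); cv2.imwrite('s.png',im)
cv2.imwrite('pics/g4.png',im[160:270,130:300].repeat(4,0).repeat(4,1))
"
```

```text
t 6.3 tcp [478.3 193.4 288.3] yaw -13.1 zaxis [ 0.011  0.003 -1.   ] F [-10.2  -2.3  40.5] open 15.3 gf 58.0
shift [-3.6  1.3  8.3]
```

View pics/g4.png

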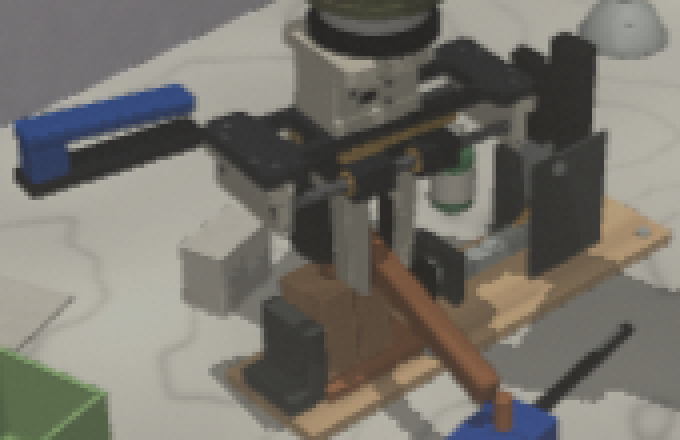

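```bash
python3 -c "
from h import *
W=np.load('sW.npy');im=cv2.imread('s.png').astype(int)
T=np.load('topW.npy');it=cv2.imread('top.png').astype(int)
r=(im[...,2]-im[...,0]>25)&(W[...,2]>.085)&(W[...,2]<.15)&(abs(W[...,1]-.2)<.05)&(W[...,0]<.47)
P=W[r]*1000;P=P[np.argsort(P[:,0])]
for a in range(340,470,15):
  Q=P[(P[:,0]>=a)&(P[:,0]<a+15)]
  if len(Q):print(a,len(Q),Q.mean(0).round(),Q[:,2].min().round(),Q[:,2].max().round())
m=(im.sum(2)<150)&(abs(W[...,0]-.52)<.035)&(abs(W[...,1]-.182)<.035)&(W[...,2]>.07)&(W[...,2]<.2)
P=W[m]*1000;print('head',len(P),P.min(0).round(),P.max(0).round())
# blue dowel
m=(it[...,2]-it[...,0]>20)&(abs(T[...,0]-.363)<.03)&(abs(T[...,1]-.21)<.03)&(T[...,2]>.05)
P=T[m]*1000;print('bluedowel',len(P),P.mean(0),P.max(0))
m=(im[...,2]-im[...,0]>20)&(abs(W[...,0]-.363)<.02)&(abs(W[...,1]-.21)<.02)&(W[...,2]>.065)&(W[...,2]<.1)
P=W[m]*1000;print('bluedowel side',len(P),P.mean(0),P.max(0))
m=(abs(W[...,0]-.52)<.03)&(abs(W[...,1]-.182)<.035)&(W[...,2]>.06)&(W[...,2]<.1)&(im[...,2]-im[...,0]>15)
P=W[m]*1000;print('blk',len(P),np.percentile(P[:,2],[50,90,99]))
"
```

```text
355 33 [367. 224.  98.] 85.0 105.0
370 47 [378. 223. 103.] 93.0 109.0
385 50 [393. 220. 105.] 91.0 112.0
400 54 [407. 216. 108.] 92.0 116.0
415 51 [422. 213. 113.] 100.0 120.0
430 54 [437. 209. 116.] 100.0 124.0
445 49 [452. 206. 120.] 102.0 128.0
460 39 [465. 202. 123.] 109.0 131.0
head 127 [508. 196. 103.] [535. 211. 166.]
bluedowel 20 [364.07151384 209.66171248  80.00461235] [368.82321739 214.26130343  86.62813913]
bluedowel side 70 [366.41610442 219.10861568  85.22569292] [379.49018378 229.89519994  99.97695379]
blk 245 [77.0385733  83.31171527 86.78386275]
```

The mallet has pitched about 15° in the grip: the head is high, the handle is low and touching the blue decoy, and the dowel is still up. I'll lift it, set it down level and regrip it by the head itself, so the push goes straight down the axis.

>>> apply_moves:
  series:
    - [[0,0,-15],[0,0,0]]
    - [[0,0,-30],[0,0,0]]
    - [[0,0,-40],[0,0,0]]
    - [[0,0,-40],[0,0,0]]
    - [[0,0,-35],[0,-0.085,0]]
    - [[5,5,0],[0,-0.085,0]]
    - [[0,20,0],[0,-0.085,0]]
    - [[0,40,0],[0,0,0]]
    - [[0,40,0],[0,0,0]]
    - [[0,40,0],[0,0,0]]
    - [[0,40,0],[0,0,0]]
    - [[0,40,0],[0,0,0]]

```text
t: 7.35
tool_pos: [0.4281, -0.0292, 0.4402]
orientation: [-3.068, 0.353, 0.393]
force: [0.8, -0.6, -3.6]
opening: 0.0155
gripper_force: 58.0
```

>>> apply_moves:
  series:
    - [[0,40,0],[0,0,0]]
    - [[0,40,0],[0,0,0]]
    - [[0,30,0],[0,0,0]]
    - [[0,15,0],[0,0,0]]
    - [[0,0,0],[0,0,0]]
    - [[0,0,0],[0,0,0]]

```text
t: 7.85
tool_pos: [0.4004, -0.1499, 0.4399]
orientation: [-3.066, 0.357, 0.393]
force: [0.4, -0.3, -3.1]
opening: 0.0154
gripper_force: 58.0
```

```bash
cat > ml.py <<'E'
from h import *
def mallet():
    s=robot.read_state();R=Ro.from_rotvec(s["orientation"]).as_matrix();g=s["tool_pos"]+R[:,2]*.167
    im,W=pts('side'); cv2.imwrite('s.png',im); np.save('sW.npy',W); im=im.astype(int)
    r=(im[...,2]-im[...,0]>25)&(np.linalg.norm(W[...,:2]-g[:2],axis=-1)<.14)&(abs(W[...,2]-g[2])<.06)
    P=W[r]*1000; print("grip pt",(g*1000).round(1),"n",len(P))
    print("z slope",np.polyfit(P[:,0],P[:,2],1)[0].round(3),"y slope",np.polyfit(P[:,0],P[:,1],1)[0].round(3),P.min(0).round(),P.max(0).round())
E
python3 -c "
from ml import *
to(400,-170,250)
mallet()
im=cv2.imread('s.png');cv2.imwrite('pics/g5.png',im[60:260,200:460].repeat(3,0).repeat(3,1))"
```

```text
t 7.85 tcp [ 400.4 -149.9  439.9] yaw -13.3 zaxis [-0.245  0.058 -0.968] F [ 0.4 -0.3 -3.1] open 15.4 gf 58.0
shift [ 52.   19.7 182.7]
grip pt [ 359.4 -140.2  278.3] n 233
z slope -0.001 y slope -0.23 [ 241. -143.  274.] [ 357. -102.  293.]
```

View pics/g5.png

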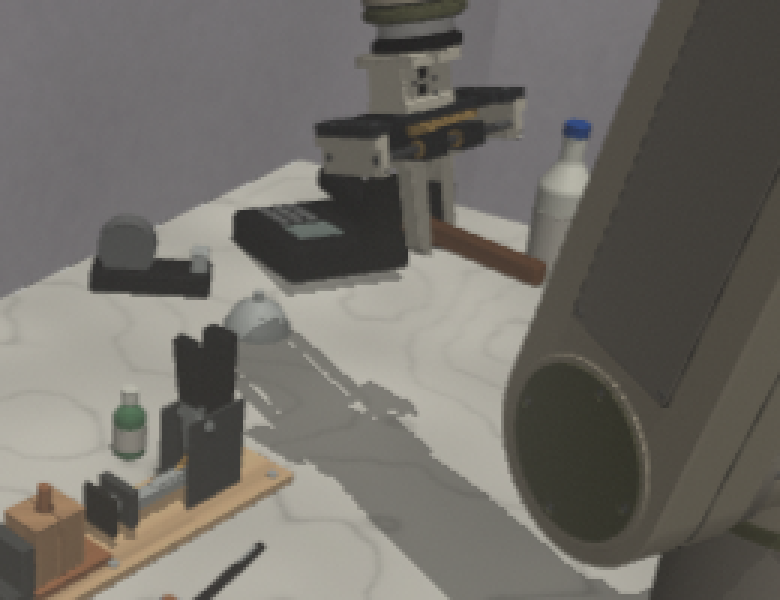

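>>> apply_moves:
  series:
    - [[14,0,28],[0,0,0]]
    - [[14,0,28],[0,0,0]]
    - [[14,0,28],[0,0,0]]
    - [[14,0,28],[0,0,0]]
    - [[14,0,28],[0,0,0]]
    - [[14,0,28],[0,0,0]]
    - [[14,0,28],[0,0,0]]
    - [[2,0,8],[0,0,0]]
    - [[0,0,0],[0,0,0]]

```text
t: 8.65
tool_pos: [0.4438, -0.1579, 0.2142]
orientation: [-3.065, 0.35, 0.402]
force: [-0.7, -0.5, -3.5]
opening: 0.0156
gripper_force: 58.0
```

```bash
python3 -c "
from ml import *
to(400,-170,250)
mallet()
W=np.load('sW.npy');im=cv2.imread('s.png').astype(int)
m=(im.sum(2)<130)&(abs(W[...,0]-.455)<.05)&(abs(W[...,1]+.163)<.05)&(W[...,2]>.01)&(W[...,2]<.12)
P=W[m]*1000;print('head',len(P),P.min(0).round(),P.max(0).round())
d=(im[...,2]-im[...,0]>15)&(W[...,2]>.085)&(abs(W[...,1]-.182)<.02)&(abs(W[...,0]-.52)<.02)
P=W[d]*1000;print('dowel',len(P),P.max(0),P.mean(0))
m=(abs(W[...,0]-.52)<.025)&(abs(W[...,1]-.182)<.028)&(W[...,2]>.07)&(W[...,2]<.09)
print('blktop',np.percentile(W[m][:,2],[50,80,95])) 
"
```

```text
t 8.65 tcp [ 443.8 -157.9  214.2] yaw -13.0 zaxis [-0.251  0.06  -0.966] F [-0.7 -0.5 -3.5] open 15.6 gf 58.0
shift [-47.8  21.6 -24.4]
grip pt [ 401.8 -147.9   52.8] n 454
z slope -0.328 y slope 0.382 [ 283. -230.   -2.] [517. -20.  68.]Traceback (most recent call last):
  File "<string>", line 7, in <module>
    P=W[m]*1000;print('head',len(P),P.min(0).round(),P.max(0).round())
                                    ~~~~~^^^
    return umr_minimum(a, axis, None, out, keepdims, initial, where)
ValueError: zero-size array to reduction operation minimum which has no identity
```

>>> apply_moves:
  series:
    - [[2.5,0,9.7],[0,0,0]]
    - [[1.5,0,6],[0,0,0]]
    - [[0.8,0,3],[0,0,0]]
    - [[0.8,0,3],[0,0,0]]
    - [[0.5,0,2],[0,0,0]]
    - [[0,0,0],[0,0,0]]

```text
t: 9.2
tool_pos: [0.4448, -0.1598, 0.1927]
orientation: [-3.067, 0.353, 0.393]
force: [-1.7, 0.5, 2.8]
opening: 0.0159
gripper_force: 58.0
```

```bash
python3 -c "
from h import *
to(400,-170,250)
W=np.load('sW.npy');im=cv2.imread('s.png').astype(int)
d=(im[...,2]-im[...,0]>15)&(W[...,2]>.085)&(abs(W[...,1]-.182)<.02)&(abs(W[...,0]-.52)<.02)
P=W[d]*1000;print('dowel',len(P),P.max(0),P.mean(0))
m=(abs(W[...,0]-.52)<.025)&(abs(W[...,1]-.182)<.028)&(W[...,2]>.07)&(W[...,2]<.09)
print('blktop',np.percentile(W[m][:,2],[50,80,95])) 
"
```

```text
t 9.2 tcp [ 444.8 -159.8  192.7] yaw -13.1 zaxis [-0.246  0.057 -0.968] F [-1.7  0.5  2.8] open 15.9 gf 58.0
shift [-54.4  20.2 -45. ]
dowel 37 [526.52894565 191.78490392 104.5009573 ] [519.26280238 185.14659142  95.95209495]
blktop [0.07943725 0.08075192 0.08251678]
```

>>> apply_moves:
  series:
    - [[0,0,0],[0,0,0]]
    - [[0,0,0],[0,0,0]]
    - [[0,0,0],[0,0,0]]
    - [[0,0,0],[0,0,0]]
    - [[0,0,0],[0,0,0]]
  claw: 0.6

```text
t: 9.62
tool_pos: [0.4448, -0.1597, 0.1924]
orientation: [-3.068, 0.353, 0.393]
force: [0.2, -0.0, 0.1]
opening: 0.0444
gripper_force: 0.0
```

>>> apply_moves:
  series:
    - [[-2,0,-10],[0,0,0]]
    - [[-4,0,-25],[0,0,0]]
    - [[-5,0,-35],[0,0,0]]
    - [[0,0,-40],[0,0,0]]
    - [[0,0,-30],[0,0.085,0]]
    - [[0,0,-20],[0,0.085,0]]
    - [[0,0,0],[0,0.085,0]]
    - [[0,0,0],[0,0,0]]
  claw: 1

```text
t: 10.28
tool_pos: [0.4726, -0.1661, 0.3535]
orientation: [3.119, -0.359, 0.015]
force: [-1.4, 1.2, -0.7]
opening: 0.0922
gripper_force: 0.0
```

```bash
python3 -c "
from h import *
to(450,-160,300)
im,W=pts('side'); im=im.astype(int)
cv2.imwrite('pics/g6.png',im[140:260,130:400].repeat(3,0)[:,:266].repeat(3,1).astype(np.uint8))
m=(im.sum(2)<140)&(abs(W[...,0]-.455)<.06)&(abs(W[...,1]+.163)<.06)&(W[...,2]>.01)&(W[...,2]<.09)
P=W[m]*1000;print('head',len(P),P.min(0).round(),P.max(0).round(),P.mean(0))
r=(im[...,2]-im[...,0]>35)&(abs(W[...,0]-.36)<.1)&(abs(W[...,1]+.14)<.06)&(W[...,2]>.012)&(W[...,2]<.06)
P=W[r]*1000;print('handle',len(P),P.min(0).round(),P.max(0).round(),P.mean(0),np.polyfit(P[:,0],P[:,2],1)[0].round(3),np.polyfit(P[:,0],P[:,1],1)[0].round(3))
"
```

```text
t 10.28 tcp [ 472.6 -166.1  353.5] yaw -13.1 zaxis [ 0.009 -0.003 -1.   ] F [-1.4  1.2 -0.7] open 92.2 gf 0.0
shift [-23.9  -0.9  53.3]Traceback (most recent call last):
  File "<string>", line 7, in <module>
    P=W[m]*1000;print('head',len(P),P.min(0).round(),P.max(0).round(),P.mean(0))
                                    ~~~~~^^^
    return umr_minimum(a, axis, None, out, keepdims, initial, where)
ValueError: zero-size array to reduction operation minimum which has no identity
```

View pics/g6.png

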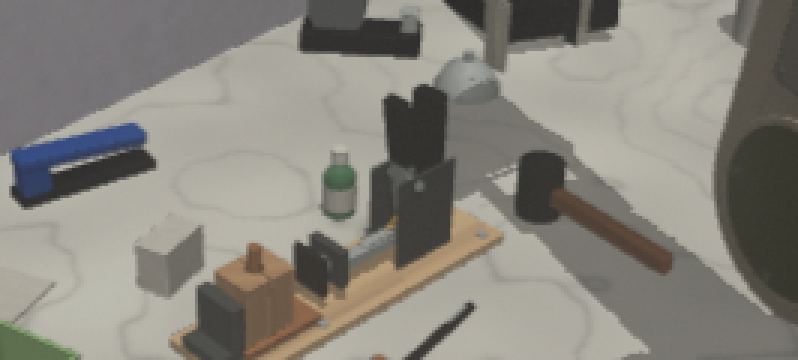

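The mallet stands level at crop (541,187), i.e. pixel (310,202). The dowel is still proud.

```bash
python3 -c "
from h import *
for n in('side','top'):
  im,W=pts(n); im=im.astype(int)
  near=(abs(W[...,0]-.455)<.07)&(abs(W[...,1]+.163)<.06)
  m=near&(W[...,2]>.053)&(W[...,2]<.07); P=W[m]*1000
  if len(P)>5: print(n,'headtop',len(P),cv2.minAreaRect(P[:,:2].astype(np.float32)),P.mean(0))
  m=near&(W[...,2]>.006)&(W[...,2]<.07)&(im.sum(2)<180); P=W[m]*1000
  if len(P): print('head',len(P),P.min(0).round(),P.max(0).round(),P.mean(0))
  r=(im[...,2]-im[...,0]>25)&(abs(W[...,0]-.36)<.1)&(abs(W[...,1]+.14)<.06)&(W[...,2]>.012)&(W[...,2]<.06)
  P=W[r]*1000
  if len(P)>5: print('handle',len(P),P.min(0).round(),P.max(0).round(),P.mean(0),np.polyfit(P[:,0],P[:,2],1)[0].round(3),np.polyfit(P[:,0],P[:,1],1)[0].round(3))
  d=(W[...,2]>.088)&(abs(W[...,1]-.182)<.02)&(abs(W[...,0]-.52)<.02)
  P=W[d]*1000
  if len(P): print('dowel',len(P),P.max(0),P.mean(0))
"
```

```text
side headtop 124 ((449.11907958984375, -157.8513946533203), (49.686309814453125, 46.34715270996094), 78.0740737915039) [ 448.83564524 -154.71745962   58.82246229]
head 282 [ 425. -184.    6.] [ 473. -131.   63.] [ 444.40847956 -146.3465121    41.84055345]
handle 200 [ 284. -157.   12.] [459. -84.  45.] [ 350.51071712 -131.34437674   37.47010892] -0.017 -0.158
dowel 32 [526.43054173 189.91526424 104.80673914] [519.28997614 184.78343608  96.89390656]
top headtop 11 ((453.68780517578125, -141.05001831054688), (3.8879475593566895, 23.38739776611328), 56.80104446411133) [ 450.48498274 -138.69828521   59.81680681]
head 19 [ 438. -146.   23.] [ 464. -135.   63.] [ 447.94295007 -137.66594928   49.71686482]
handle 15 [446. -90.  13.] [459. -80.  18.] [452.89406898 -85.56081548  13.84745332] 0.035 0.213
dowel 26 [526.72547007 187.71754003 106.64945147] [520.57640578 182.06942863 100.62283909]
```

>>> apply_moves:
  series:
    - [[-25,-2,10],[0,0,0]]
    - [[0,0,40],[0,0,0]]
    - [[0,0,40],[0,0,0]]
    - [[0,0,35],[0,0,0]]
    - [[0,0,20],[0,0,0]]
    - [[0,0,7],[0,0,0]]
    - [[0,0,0],[0,0,0]]

```text
t: 11.02
tool_pos: [0.4466, -0.1576, 0.1951]
orientation: [-3.119, 0.359, 0.012]
force: [0.2, -0.1, 0.3]
opening: 0.0927
gripper_force: 0.0
```

```bash
python3 -c "
from h import *
to(448.5,-158.5,200)"
```

```text
t 11.02 tcp [ 446.6 -157.6  195.1] yaw -13.1 zaxis [-0.007  0.003 -1.   ] F [ 0.2 -0.1  0.3] open 92.7 gf 0.0
shift [ 2.   0.4 -4.9]
```

>>> apply_moves:
  series:
    - [[2,0,-3],[0,0,0]]
    - [[0,0,0],[0,0,0]]
    - [[0,0,0],[0,0,0]]
    - [[0,0,0],[0,0,0]]
    - [[0,0,0],[0,0,0]]
    - [[0,0,0],[0,0,0]]
    - [[0,0,0],[0,0,0]]
    - [[0,0,0],[0,0,0]]
    - [[0,0,0],[0,0,0]]
    - [[0,0,0],[0,0,0]]
  claw: 0
  newtons: 60

```text
t: 11.85
tool_pos: [0.4503, -0.1591, 0.2016]
orientation: [3.12, -0.359, 0.001]
force: [-0.5, -2.3, 3.7]
opening: 0.0474
gripper_force: 60.0
```

>>> apply_moves:
  series:
    - [[0,0,-10],[0,0,0]]
    - [[0,0,-20],[0,0,0]]
    - [[0,0,-35],[0,0,0]]
    - [[0,0,-40],[0,0,0]]
    - [[0,0,-40],[0,0,0]]
    - [[0,0,-40],[0,0,0]]
    - [[0,0,-30],[0,0,0]]
    - [[0,0,-15],[0,0,0]]
    - [[0,0,0],[0,0,0]]

```text
t: 12.6
tool_pos: [0.4506, -0.1588, 0.4361]
orientation: [3.119, -0.359, 0.01]
force: [0.0, -0.4, -3.3]
opening: 0.0473
gripper_force: 60.0
```

```bash
python3 -c "
from ml import *
to(520.3,182.3,420,12)
mallet()"
```

```text
t 12.6 tcp [ 450.6 -158.8  436.1] yaw -13.1 zaxis [ 0.006 -0.002 -1.   ] F [ 0.  -0.4 -3.3] open 47.3 gf 60.0
shift [  -9.6 -348.    15.7]
turn z -0.438
grip pt [ 451.7 -159.2  269.1] n 189
z slope -0.028 y slope -0.214 [ 317. -189.  259.] [ 435. -120.  276.]
```

>>> apply_moves:
  series:
    - [[0,0,0],[0,0,-0.11]]
    - [[0,0,0],[0,0,-0.11]]
    - [[0,0,0],[0,0,-0.11]]
    - [[0,0,0],[0,0,-0.108]]

```text
t: 12.98
tool_pos: [0.4495, -0.1584, 0.428]
orientation: [-3.121, -0.336, 0.007]
force: [-0.2, -0.5, -3.6]
opening: 0.0475
gripper_force: 60.0
```

>>> apply_moves:
  series:
    - [[7,-17,0],[0,0,0]]
    - [[15.6,-35.4,0],[0,0,0]]
    - [[15.6,-35.4,0],[0,0,0]]
    - [[15.6,-35.4,0],[0,0,0]]
    - [[15.6,-35.4,0],[0,0,0]]
    - [[15.6,-35.4,0],[0,0,0]]
    - [[15.6,-35.4,0],[0,0,0]]
    - [[15.6,-35.4,0],[0,0,0]]
    - [[15.6,-35.4,0],[0,0,0]]
    - [[8,-18,0],[0,0,0]]
    - [[0,0,20],[0,0,0]]
    - [[0,0,30],[0,0,0]]

```text
t: 13.98
tool_pos: [0.521, 0.1834, 0.3809]
orientation: [-3.123, -0.332, -0.003]
force: [1.1, -0.9, -2.6]
opening: 0.0472
gripper_force: 60.0
```

>>> apply_moves:
  series:
    - [[0,0,25],[0,0,0]]
    - [[0,0,10],[0,0,0]]
    - [[0,0,0],[0,0,0]]
    - [[0,0,0],[0,0,0]]

```text
t: 14.32
tool_pos: [0.5204, 0.1813, 0.3449]
orientation: [3.124, 0.327, -0.005]
force: [-0.5, -0.5, -2.1]
opening: 0.0476
gripper_force: 60.0
```

```bash
python3 -c "
from ml import *
to(522,182.5,290,12)
mallet()"
```

```text
t 14.32 tcp [520.4 181.3 344.9] yaw 12.0 zaxis [-0.003 -0.001 -1.   ] F [-0.5 -0.5 -2.1] open 47.6 gf 60.0
shift [ 2.  -0.9 54.9]
turn z -0.001
grip pt [519.8 181.2 177.9] n 401
z slope 0.003 y slope 0.223 [382. 149. 165.] [497. 187. 186.]
```

>>> apply_moves:
  series:
    - [[2,-1,20],[0,0,0]]
    - [[0,0,15],[0,0,0]]
    - [[0,0,6],[0,0,0]]
    - [[0,0,5],[0,0,0]]
    - [[0,0,4],[0,0,0]]
    - [[0,0,4],[0,0,0]]
    - [[0,0,4],[0,0,0]]
    - [[0,0,3],[0,0,0]]
    - [[0,0,0],[0,0,0]]

```text
t: 15.12
tool_pos: [0.5276, 0.1836, 0.2997]
orientation: [-3.123, -0.327, -0.032]
force: [-13.4, -6.4, 59.8]
opening: 0.0476
gripper_force: 60.0
```

```bash
python3 -c "
from h import *
to(522,182.5,283.6)"
```

```text
t 15.12 tcp [527.6 183.6 299.7] yaw 12.0 zaxis [ 0.02   0.004 -1.   ] F [-13.4  -6.4  59.8] open 47.6 gf 60.0
shift [-6.1 -0.1 16. ]
```

>>> apply_moves:
  series:
    - [[0,0,0],[0,0,0]]
    - [[0,0,0],[0,0,0]]
    - [[0,0,0],[0,0,0]]
    - [[0,0,0],[0,0,0]]

```text
t: 15.45
tool_pos: [0.5275, 0.1837, 0.2997]
orientation: [-3.123, -0.327, -0.031]
force: [-14.2, -6.0, 60.1]
opening: 0.0475
gripper_force: 60.0
```

```bash
python3 -c "
from ml import *
to(522,182.5,283.6)
mallet()
im=cv2.imread('s.png');W=np.load('sW.npy')
cv2.imwrite('pics/g7.png',im[150:270,120:300].repeat(4,0).repeat(4,1))
"
```

```text
t 15.45 tcp [527.5 183.7 299.7] yaw 12.0 zaxis [ 0.02   0.004 -1.   ] F [-14.2  -6.   60.1] open 47.5 gf 60.0
shift [-5.9 -0.  16. ]
grip pt [530.7 184.3 132.7] n 601
z slope -0.554 y slope 0.227 [393. 153.  73.] [546. 212. 151.]
```

View pics/g7.png

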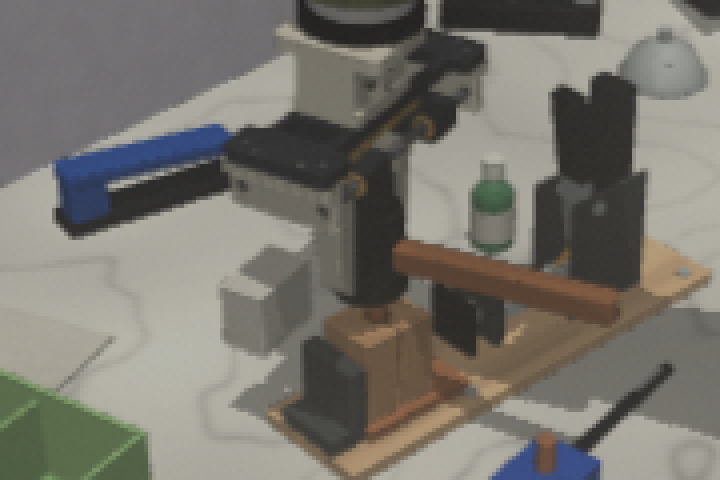

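```bash
python3 -c "
from h import *
c=robot.calibration('side');E=np.array(c['extrinsics'])
def pr(p):
  q=E[:3,:3]@(np.array(p)/1000)+E[:3,3]; return np.round([c['fx']*q[0]/q[2]+c['cx'],c['fy']*q[1]/q[2]+c['cy']],1)
for z in (80,82,90,98,104,110): print(z,pr([520.3,182.3,z]), 'head near edge',pr([520.3-15,182.3+19,z]))
for n in('side.png','s.png'):
  g=cv2.imread(n); print(n); print(g[205:240,214].tolist() if 0 else [(i,int(g[i,214].sum()),int(g[i,215].sum()),int(g[i,216].sum())) for i in range(208,236)])
"
```

```text
80 [214.5 229.2] head near edge [213.7 234.8]
82 [214.5 228.5] head near edge [213.7 234.1]
90 [214.5 225.9] head near edge [213.6 231.5]
98 [214.4 223.3] head near edge [213.6 228.8]
104 [214.4 221.3] head near edge [213.5 226.8]
110 [214.3 219.3] head near edge [213.5 224.8]
side.png
[(208, 506, 506, 506), (209, 509, 505, 509), (210, 507, 506, 506), (211, 501, 503, 499), (212, 486, 486, 480), (213, 461, 468, 481), (214, 313, 330, 442), (215, 299, 294, 348), (216, 282, 273, 323), (217, 246, 239, 312), (218, 243, 239, 304), (219, 244, 242, 259), (220, 246, 239, 259), (221, 244, 242, 256), (222, 242, 239, 234), (223, 241, 237, 238), (224, 246, 239, 239), (225, 246, 238, 241), (226, 244, 239, 239), (227, 240, 235, 234), (228, 241, 235, 216), (229, 235, 234, 213), (230, 241, 241, 232), (231, 321, 323, 329), (232, 373, 372, 371), (233, 364, 366, 367), (234, 356, 353, 340), (235, 341, 336, 277)]
s.png
[(208, 131, 128, 127), (209, 132, 127, 128), (210, 134, 134, 132), (211, 126, 133, 129), (212, 130, 129, 134), (213, 130, 130, 133), (214, 136, 131, 134), (215, 130, 128, 134), (216, 133, 135, 137), (217, 135, 136, 136), (218, 139, 136, 137), (219, 140, 135, 136), (220, 139, 137, 136), (221, 137, 143, 141), (222, 139, 137, 136), (223, 141, 141, 136), (224, 137, 137, 139), (225, 143, 143, 151), (226, 159, 167, 188), (227, 214, 204, 197), (228, 210, 207, 174), (229, 204, 198, 179), (230, 195, 194, 190), (231, 277, 286, 277), (232, 347, 373, 370), (233, 368, 364, 359), (234, 352, 343, 334), (235, 338, 294, 255)]
```

>>> apply_moves:
  series:
    - [[0,0,-15],[0,0,0]]
    - [[0,0,-30],[0,0,0]]
    - [[0,0,-30],[0,0,0]]
    - [[0,0,-15],[0,0,0]]
    - [[0,0,0],[0,0,0]]
    - [[0,0,0],[0,0,0]]

```text
t: 16.0
tool_pos: [0.5233, 0.1829, 0.3774]
orientation: [-3.124, -0.327, -0.007]
force: [0.5, -0.6, -4.0]
opening: 0.0473
gripper_force: 60.0
```

```bash
python3 -c "
from ml import *
to(522,182.5,283.6)
mallet()
a=cv2.imread('side.png')[195:265,180:250];b=cv2.imread('s.png')[195:265,180:250]
cv2.imwrite('pics/g8.png',cv2.resize(np.hstack([a,b]),(800,400),interpolation=cv2.INTER_CUBIC))
g=cv2.imread('s.png');print([(i,int(g[i,214].sum()),int(g[i,215].sum()),int(g[i,216].sum())) for i in range(208,236)])
"
```

```text
t 16.0 tcp [523.3 182.9 377.4] yaw 12.0 zaxis [ 0.004  0.001 -1.   ] F [ 0.5 -0.6 -4. ] open 47.3 gf 60.0
shift [-1.8  0.2 93.8]
grip pt [524.  183.1 210.4] n 393
z slope -0.064 y slope 0.212 [386. 152. 204.] [499. 187. 229.]
[(208, 338, 342, 339), (209, 341, 340, 343), (210, 340, 340, 343), (211, 335, 340, 336), (212, 328, 326, 323), (213, 330, 329, 330), (214, 339, 339, 340), (215, 341, 339, 340), (216, 338, 340, 338), (217, 337, 342, 339), (218, 339, 338, 335), (219, 340, 339, 340), (220, 320, 323, 328), (221, 233, 248, 280), (222, 292, 289, 256), (223, 266, 260, 226), (224, 235, 231, 220), (225, 234, 232, 219), (226, 233, 231, 223), (227, 235, 234, 228), (228, 237, 231, 203), (229, 231, 230, 204), (230, 235, 237, 225), (231, 322, 323, 324), (232, 370, 373, 370), (233, 367, 368, 364), (234, 355, 354, 340), (235, 339, 335, 271)]
```

View pics/g8.png

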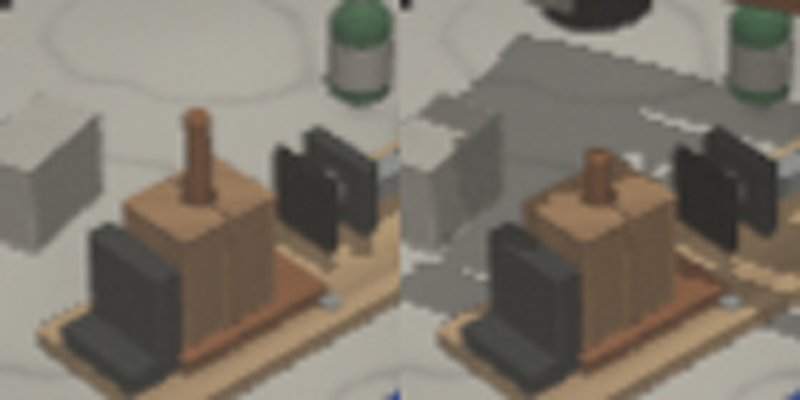

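Side by side (left as found, right now), the dowel top moved from row 213.5 to 220.5, about 21 mm, and then stood still under 60 N. That makes it seated against its stop. Now I'll set the mallet down.

>>> apply_moves:
  series:
    - [[0,0,-30],[0,0,0]]
    - [[0,0,-30],[0,0,0]]
    - [[-8,18,0],[0,0,0]]
    - [[-16,37,0],[0,0,0]]
    - [[-16,37,0],[0,0,0]]
    - [[-16,37,0],[0,0,0]]
    - [[-16,37,0],[0,0,0]]
    - [[-16,37,0],[0,0,0]]
    - [[-16,37,0],[0,0,0]]
    - [[-16,37,0],[0,0,0]]
    - [[-16,37,0],[0,0,0]]
    - [[-10,20,0],[0,0,0]]

```text
t: 17.05
tool_pos: [0.4476, -0.1774, 0.433]
orientation: [-3.124, -0.324, 0.005]
force: [0.6, 0.5, -3.6]
opening: 0.0476
gripper_force: 60.0
```

>>> apply_moves:
  series:
    - [[0,0,20],[0,0,0]]
    - [[0,0,40],[0,0,0]]
    - [[0,0,40],[0,0,0]]
    - [[0,0,40],[0,0,0]]
    - [[0,0,35],[0,0,0]]
    - [[0,0,20],[0,0,0]]
    - [[0,0,10],[0,0,0]]
    - [[0,0,0],[0,0,0]]
    - [[0,0,0],[0,0,0]]

```text
t: 17.8
tool_pos: [0.4489, -0.1741, 0.2299]
orientation: [-3.124, -0.327, 0.002]
force: [-1.0, -0.3, -2.5]
opening: 0.0474
gripper_force: 60.0
```

```bash
python3 -c "
from ml import *
to(450,-175,202)
mallet()"
```

```text
t 17.8 tcp [ 448.9 -174.1  229.9] yaw 12.0 zaxis [-0.001  0.001 -1.   ] F [-1.  -0.3 -2.5] open 47.4 gf 60.0
shift [ 0.9  1.2 27.9]
grip pt [ 448.7 -174.    62.9] n 436
z slope -0.471 y slope 0.914 [ 311. -207.    3.] [508. -34.  84.]
```

>>> apply_moves:
  series:
    - [[0,0,15],[0,0,0]]
    - [[0,0,6],[0,0,0]]
    - [[0,0,3],[0,0,0]]
    - [[0,0,2],[0,0,0]]
    - [[0,0,2],[0,0,0]]
    - [[0,0,1],[0,0,0]]
    - [[0,0,0],[0,0,0]]

```text
t: 18.43
tool_pos: [0.4492, -0.1742, 0.2014]
orientation: [3.124, 0.327, 0.0]
force: [1.2, 0.0, -2.9]
opening: 0.0473
gripper_force: 60.0
```

```bash
python3 -c "
from h import *
to(450,-175,202)"
```

```text
t 18.43 tcp [ 449.2 -174.2  201.4] yaw 12.0 zaxis [ 0. -0. -1.] F [ 1.2  0.  -2.9] open 47.3 gf 60.0
shift [ 0.6  1.  -0.6]
```

>>> apply_moves:
  series:
    - [[0,0,2],[0,0,0]]
    - [[0,0,2],[0,0,0]]
    - [[0,0,1],[0,0,0]]
    - [[0,0,0],[0,0,0]]

```text
t: 18.77
tool_pos: [0.4498, -0.1745, 0.1996]
orientation: [3.124, 0.328, 0.0]
force: [-16.7, 7.6, 34.0]
opening: 0.0479
gripper_force: 60.0
```

```bash
python3 -c "
from h import *
to(450,-175,202)"
```

```text
t 18.77 tcp [ 449.8 -174.5  199.6] yaw 12.0 zaxis [ 0. -0. -1.] F [-16.7   7.6  34. ] open 47.9 gf 60.0
shift [ 0.1  0.6 -2.4]
```

>>> apply_moves:
  series:
    - [[0,0,-2],[0,0,0]]
    - [[0,0,0],[0,0,0]]
    - [[0,0,0],[0,0,0]]
    - [[0,0,0],[0,0,0]]
    - [[0,0,0],[0,0,0]]
    - [[0,0,0],[0,0,0]]
    - [[0,0,0],[0,0,0]]
  claw: 1

```text
t: 19.35
tool_pos: [0.449, -0.1741, 0.1979]
orientation: [-3.124, -0.327, 0.001]
force: [0.1, 0.7, 0.8]
opening: 0.0897
gripper_force: 0.0
```

>>> apply_moves:
  series:
    - [[0,0,-15],[0,0,0]]
    - [[0,0,-30],[0,0,0]]
    - [[0,0,-40],[0,0,0]]
    - [[0,0,-40],[0,0,0]]
    - [[0,0,-40],[0,0,0]]
    - [[0,0,-40],[0,0,0.106]]
    - [[0,0,-20],[0,0,0.105]]
    - [[0,0,0],[0,0,0.105]]
    - [[0,0,0],[0,0,0]]
    - [[0,0,0],[0,0,0]]

```text
t: 20.18
tool_pos: [0.449, -0.1741, 0.4227]
orientation: [-3.137, 0.163, 0.001]
force: [0.2, 0.6, -0.5]
opening: 0.0928
gripper_force: 0.0
```

```bash
cat > pad.py <<'E'
from h import *
u=np.array([.106,.994]);v=np.array([-.994,.106]);O=np.array([508.5,73.4])
def clampview(name):
    im,W=pts(name); cv2.imwrite(name[0]+'.png',im)
    C=np.stack([(W[...,:2]*1000-O)@u,(W[...,:2]*1000-O)@v,W[...,2]*1000],-1)
    return im.astype(int),C
E
python3 -c "
from pad import *
to(498.6,-19,325,-6.1)
for n in('top','side'):
  im,C=clampview(n)
  m=(abs(C[...,1])<16)&(C[...,2]>50)&(C[...,2]<75)&(C[...,0]>-40)&(C[...,0]<80)
  print(n,np.histogram(C[m][:,0],np.arange(-40,84,4)))
  m=(abs(C[...,1])<22)&(C[...,2]>74)&(C[...,2]<86)&(C[...,0]>70)&(C[...,0]<150)
  P=C[m]; print('block x',np.percentile(P[:,0],[2,50,98]).round(1),len(P))
  m=(abs(C[...,1])<40)&(C[...,2]>150)&(C[...,2]<190)&(C[...,0]<-40)&(C[...,0]>-130)
  P=C[m]; print('trig/grip',len(P),P.min(0).round(),P.max(0).round())
im=cv2.imread('s.png'); cv2.imwrite('pics/g9.png',np.hstack([cv2.resize(im[130:270,180:340],(640,560))]))
"
```

```text
t 20.18 tcp [ 449.  -174.1  422.7] yaw -6.0 zaxis [-0.  0. -1.] F [ 0.2  0.6 -0.5] open 92.8 gf 0.0
shift [  33.3 -159.4   97.7]
turn z 0.003
top (array([ 0,  0,  2,  0,  0,  0,  0,  0,  0,  0,  0,  0,  0,  0, 21, 20, 21,
        9, 10,  9, 23, 18,  0,  0,  0,  0,  0,  0,  0,  0]), array([-40, -36, -32, -28, -24, -20, -16, -12,  -8,  -4,   0,   4,   8,
        12,  16,  20,  24,  28,  32,  36,  40,  44,  48,  52,  56,  60,
        64,  68,  72,  76,  80]))
block x [ 83.5 108.1 135.9] 387
trig/grip 224 [-110.  -16.  150.] [-51.  16. 186.]
side (array([ 0,  0,  0,  0,  0,  0,  0,  0,  0,  0,  0,  0,  0,  0,  4, 14, 37,
       12,  0,  1,  8, 40,  5,  0,  0,  0,  0,  0,  0,  0]), array([-40, -36, -32, -28, -24, -20, -16, -12,  -8,  -4,   0,   4,   8,
        12,  16,  20,  24,  28,  32,  36,  40,  44,  48,  52,  56,  60,
        64,  68,  72,  76,  80]))
block x [ 86.  116.4 137.7] 217
trig/grip 232 [-111.  -15.  150.] [-48.  17. 183.]
```

View pics/g9.png

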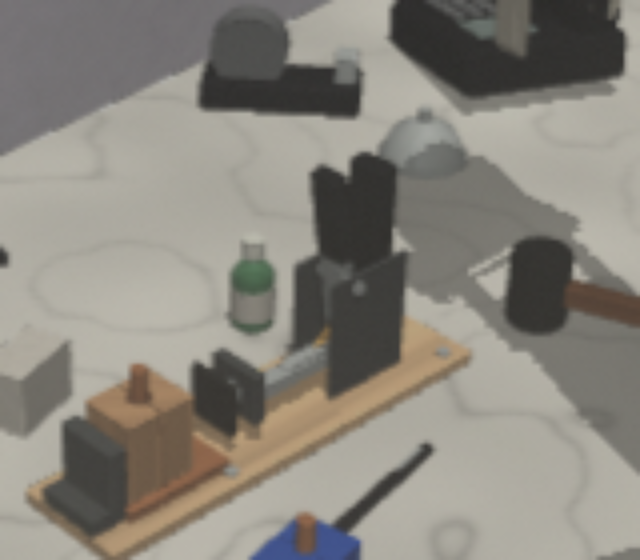

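The mallet stands free at (538,285). The moving jaw and pad are at (225,390), with a gap of about 38 mm to the block. Next I'll put the fingers around the trigger and the fixed grip.

>>> apply_moves:
  series:
    - [[4,-18,0],[0,0,0]]
    - [[7,-34,0],[0,0,0]]
    - [[8,-38,0],[0,0,0]]
    - [[8,-38,0],[0,0,0]]
    - [[4,-22,0],[0,0,0]]
    - [[2,-9,10],[0,0,0]]
    - [[0,0,25],[0,0,0]]
    - [[0,0,10],[0,0,0]]
    - [[0,0,0],[0,0,0]]
    - [[0,0,0],[0,0,0]]
  newtons: 30

```text
t: 21.12
tool_pos: [0.4983, -0.0203, 0.3768]
orientation: [-3.137, 0.169, 0.005]
force: [-0.3, 0.9, -0.5]
opening: 0.0928
gripper_force: 0.0
```

```bash
python3 -c "
from pad import *
to(498.6,-19,325,-6.1)
for n in('top','side'):
  im,C=clampview(n)
  m=(abs(C[...,1])<16)&(C[...,2]>50)&(C[...,2]<75)&(C[...,0]>-40)&(C[...,0]<80)
  print(n,np.histogram(C[m][:,0],np.arange(12,60,4))[0])
"
```

```text
t 21.12 tcp [498.3 -20.3 376.8] yaw -6.2 zaxis [-0.003  0.    -1.   ] F [-0.3  0.9 -0.5] open 92.8 gf 0.0
shift [ 0.3 -1.3 51.8]
turn z -0.001
top [ 0  8 20 20  7 11  9 23 18  0  0]
side [ 0  3 11 33 11  0  1  7 41  5  0]
```

>>> apply_moves:
  series:
    - [[0,-1,20],[0,0,0]]
    - [[0,0,20],[0,0,0]]
    - [[0,0,11],[0,0,0]]
    - [[0,0,0],[0,0,0]]
    - [[0,0,0],[0,0,0]]

```text
t: 21.63
tool_pos: [0.499, -0.0189, 0.3275]
orientation: [-3.137, 0.169, 0.001]
force: [0.5, 0.3, 1.0]
opening: 0.0931
gripper_force: 0.0
```

>>> apply_moves:
  series:
    - [[0,0,0],[0,0,0]]
    - [[0,0,0],[0,0,0]]
    - [[0,0,0],[0,0,0]]
    - [[0,0,0],[0,0,0]]
    - [[0,0,0],[0,0,0]]
    - [[0,0,0],[0,0,0]]
    - [[0,0,0],[0,0,0]]
    - [[0,0,0],[0,0,0]]
    - [[0,0,0],[0,0,0]]
    - [[0,0,0],[0,0,0]]
    - [[0,0,0],[0,0,0]]
    - [[0,0,0],[0,0,0]]
  claw: 0.3
  newtons: 35

```text
t: 22.63
tool_pos: [0.4996, -0.0188, 0.3291]
orientation: [3.137, -0.169, 0.005]
force: [-2.5, -1.6, 8.1]
opening: 0.0385
gripper_force: 36.2
```

```bash
cat >> pad.py <<'E'
def status():
    to(498.6,-19,325,-6.1)
    s=robot.read_state(); c=(s["tool_pos"][:2]*1000-O)@u; w=s["opening"]*500
    print("front finger x",round(c+w,1),"back",round(c-w,1))
    for n in('top','side'):
        im,C=clampview(n)
        m=(abs(C[...,1])<16)&(C[...,2]>45)&(C[...,2]<75)&(C[...,0]>10)&(C[...,0]<82)&(im.sum(2)<230)
        h=np.histogram(C[m][:,0],np.arange(12,92,4)); print(n,h[0])
        x=C[m][:,0]; 
        print(np.percentile(x,[2,25,50,75,98]).round(1))
E
python3 -c "
from pad import *
status()"
```

```text
t 22.63 tcp [499.6 -18.8 329.1] yaw -6.2 zaxis [ 0.003 -0.    -1.   ] F [-2.5 -1.6  8.1] open 38.5 gf 36.2
shift [-1.   0.3  4.1]
turn z -0.001
front finger x -73.3 back -111.9
top [ 0  0  0 20 23 15  0  0  0 21 23  0  0  0  0  0  0  0  0]
[26.2 29.3 33.5 51.3 55.6]
side [ 0  0  0  1  6 34 18  0  0  3 37 22  0  0  0  0  0  0  0]
[29.8 35.5 50.1 55.3 57.6]
```

>>> apply_moves:
  series:
    - [[0,0,0],[0,0,0]]
    - [[0,0,0],[0,0,0]]
    - [[0,0,0],[0,0,0]]
    - [[0,0,0],[0,0,0]]
    - [[0,0,0],[0,0,0]]
    - [[0,0,0],[0,0,0]]
    - [[0,0,0],[0,0,0]]
    - [[0,0,0],[0,0,0]]
  claw: 0.95

```text
t: 23.4
tool_pos: [0.4987, -0.0188, 0.3266]
orientation: [3.137, -0.168, -0.002]
force: [-0.1, -0.2, -0.3]
opening: 0.0859
gripper_force: 0.0
```

>>> apply_moves:
  series:
    - [[0,0,0],[0,0,0]]
    - [[0,0,0],[0,0,0]]
    - [[0,0,0],[0,0,0]]
    - [[0,0,0],[0,0,0]]
    - [[0,0,0],[0,0,0]]
    - [[0,0,0],[0,0,0]]
    - [[0,0,0],[0,0,0]]
    - [[0,0,0],[0,0,0]]
    - [[0,0,0],[0,0,0]]
    - [[0,0,0],[0,0,0]]
    - [[0,0,0],[0,0,0]]
  claw: 0.3

```text
t: 24.32
tool_pos: [0.4992, -0.0187, 0.3283]
orientation: [-3.137, 0.169, -0.001]
force: [-3.0, -0.1, 7.2]
opening: 0.039
gripper_force: 36.2
```

>>> apply_moves:
  series:
    - [[0,0,0],[0,0,0]]
    - [[0,0,0],[0,0,0]]
    - [[0,0,0],[0,0,0]]
    - [[0,0,0],[0,0,0]]
    - [[0,0,0],[0,0,0]]
    - [[0,0,0],[0,0,0]]
    - [[0,0,0],[0,0,0]]
    - [[0,0,0],[0,0,0]]
  claw: 0.95

```text
t: 24.98
tool_pos: [0.4988, -0.0188, 0.3268]
orientation: [3.137, -0.168, -0.002]
force: [0.3, -0.4, 0.1]
opening: 0.0865
gripper_force: 0.0
```

>>> apply_moves:
  series:
    - [[0,0,0],[0,0,0]]
    - [[0,0,0],[0,0,0]]
    - [[0,0,0],[0,0,0]]
    - [[0,0,0],[0,0,0]]
    - [[0,0,0],[0,0,0]]
    - [[0,0,0],[0,0,0]]
    - [[0,0,0],[0,0,0]]
    - [[0,0,0],[0,0,0]]
    - [[0,0,0],[0,0,0]]
    - [[0,0,0],[0,0,0]]
    - [[0,0,0],[0,0,0]]
  claw: 0.3

```text
t: 25.9
tool_pos: [0.4992, -0.0187, 0.3284]
orientation: [-3.137, 0.169, -0.002]
force: [-4.1, -0.5, 7.5]
opening: 0.039
gripper_force: 36.2
```

```bash
python3 -c "
from pad import *
status()"
```

```text
t 25.9 tcp [499.2 -18.7 328.4] yaw -6.2 zaxis [ 0.001  0.    -1.   ] F [-4.1 -0.5  7.5] open 39.0 gf 36.2
shift [-0.6  0.3  3.4]
turn z -0.001
front finger x -73.1 back -112.1
top [ 0  0  0  0  0  0  0  1 29 23  5  0  0  8 28 11  0  0  0]
[44.1 47.2 51.8 69.1 73.2]
side [ 0  0  0  0  0  0  0  0  6 14 38  3  0  1  2 13  0  0  0]
[46.6 52.  53.6 55.9 74.6]
```

>>> apply_moves:
  series:
    - [[0,0,0],[0,0,0]]
    - [[0,0,0],[0,0,0]]
    - [[0,0,0],[0,0,0]]
    - [[0,0,0],[0,0,0]]
    - [[0,0,0],[0,0,0]]
    - [[0,0,0],[0,0,0]]
    - [[0,0,0],[0,0,0]]
    - [[0,0,0],[0,0,0]]
  claw: 0.95

```text
t: 26.67
tool_pos: [0.4988, -0.0188, 0.3268]
orientation: [3.137, -0.168, -0.002]
force: [-0.4, 0.3, 0.1]
opening: 0.0863
gripper_force: 0.0
```

>>> apply_moves:
  series:
    - [[0,0,0],[0,0,0]]
    - [[0,0,0],[0,0,0]]
    - [[0,0,0],[0,0,0]]
    - [[0,0,0],[0,0,0]]
    - [[0,0,0],[0,0,0]]
    - [[0,0,0],[0,0,0]]
    - [[0,0,0],[0,0,0]]
    - [[0,0,0],[0,0,0]]
    - [[0,0,0],[0,0,0]]
    - [[0,0,0],[0,0,0]]
    - [[0,0,0],[0,0,0]]
  claw: 0.3

```text
t: 27.58
tool_pos: [0.4992, -0.0188, 0.3284]
orientation: [-3.137, 0.169, -0.002]
force: [-3.6, -1.9, 6.6]
opening: 0.0387
gripper_force: 36.2
```

```bash
python3 -c "
from pad import *
status()
W=None
for n in('top','side'):
  im,C=clampview(n)
  m=(abs(C[...,1])<16)&(C[...,2]>74)&(C[...,2]<86)&(C[...,0]>70)&(C[...,0]<150)&(im.sum(2)>230)
  P=C[m]; print('block x',np.percentile(P[:,0],[2,50,98]).round(1),len(P))
"
```

```text
t 27.58 tcp [499.2 -18.8 328.4] yaw -6.2 zaxis [ 0.001 -0.    -1.   ] F [-3.6 -1.9  6.6] open 38.7 gf 36.2
shift [-0.6  0.3  3.4]
turn z -0.001
front finger x -73.2 back -111.9
top [ 0  0  0  0  0  0  0  0  0  0 26 20 11  0  0  3 30 11  0]
[53.2 56.  60.7 77.5 81.4]
side [ 0  0  0  0  0  0  0  0  0  0  3  9 35  3  0  0  3  0  0]
[53.9 60.2 62.  63.1 77.5]
block x [ 83.4 109.5 135.8] 265
block x [ 84.8 117.6 137.8] 158
```

>>> apply_moves:
  series:
    - [[0,0,0],[0,0,0]]
    - [[0,0,0],[0,0,0]]
    - [[0,0,0],[0,0,0]]
    - [[0,0,0],[0,0,0]]
    - [[0,0,0],[0,0,0]]
    - [[0,0,0],[0,0,0]]
    - [[0,0,0],[0,0,0]]
    - [[0,0,0],[0,0,0]]
  claw: 0.95

```text
t: 28.45
tool_pos: [0.4988, -0.0188, 0.3268]
orientation: [3.137, -0.168, -0.002]
force: [0.7, -0.1, 0.5]
opening: 0.0861
gripper_force: 0.0
```

>>> apply_moves:
  series:
    - [[0,0,0],[0,0,0]]
    - [[0,0,0],[0,0,0]]
    - [[0,0,0],[0,0,0]]
    - [[0,0,0],[0,0,0]]
    - [[0,0,0],[0,0,0]]
    - [[0,0,0],[0,0,0]]
    - [[0,0,0],[0,0,0]]
    - [[0,0,0],[0,0,0]]
    - [[0,0,0],[0,0,0]]
    - [[0,0,0],[0,0,0]]
    - [[0,0,0],[0,0,0]]
  claw: 0.3

```text
t: 29.37
tool_pos: [0.4992, -0.0188, 0.3284]
orientation: [-3.137, 0.169, -0.002]
force: [-3.6, -1.1, 8.3]
opening: 0.0387
gripper_force: 36.3
```

```bash
sed -i 's/<82)&(im/<92)\&(im/;s/arange(12,92,4)/arange(40,96,2)/' pad.py; python3 -c "
from pad import *
status()
for n in('top','side'):
  im,C=clampview(n)
  m=(abs(C[...,1])<16)&(C[...,2]>74)&(C[...,2]<86)&(C[...,0]>70)&(C[...,0]<150)&(im.sum(2)>230)
  P=C[m]; print('block x',np.percentile(P[:,0],[2,50,98]).round(1),len(P))
im=cv2.imread('s.png');t=cv2.imread('t.png')
cv2.imwrite('pics/g10.png',np.hstack([cv2.resize(im[185:265,180:270],(450,400)),cv2.resize(t[165:235,150:230],(350,400))]))
"
```

```text
t 29.37 tcp [499.2 -18.8 328.4] yaw -6.2 zaxis [ 0.001  0.    -1.   ] F [-3.6 -1.1  8.3] open 38.7 gf 36.3
shift [-0.5  0.3  3.4]
turn z -0.001
front finger x -73.2 back -112.0
top [ 0  0  0  0  0  0  0  0  0  0 10 14 11 11 10  7  0  2  2  8 17 10 14  1
  0  0  0]
[61.7 65.1 70.2 81.2 85.8]
side [ 0  0  0  0  0  0  0  0  0  0  0  3  3  3  8 10  7  0  0  1  1  0  0  0
  0  0  0]
[63.7 68.  70.1 72.  80.2]
block x [ 86.2 112.3 138.1] 269
block x [ 87.6 119.  140.9] 148
```

View pics/g10.png

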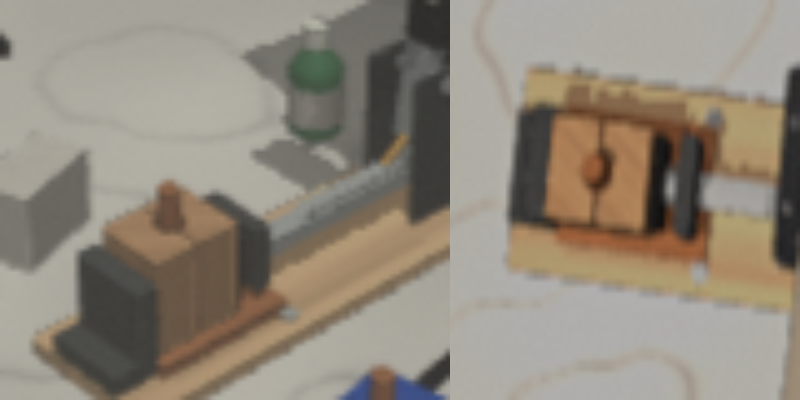

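The block has moved about 2.8 mm onto the fixed jaw (block edges at 86–138 mm in the clamp's frame). The pad is pressed back about 5 to 6 mm and the trigger is still held squeezed. I'm handing in.

```bash
python3 -c "
from h import *
print(robot.close_job())"
```

```text
the job is handed in; nothing more can be done
None
```

The job is handed in with no verdict shown: the mallet is back on the counter, the pad is pressed back about 5–6 mm with the block against the fixed jaw, and the trigger is held squeezed. The dowel went down about 21 mm and stopped dead under 60 N, so I took it as home, though the images show its top near 100 mm, not the stated 82 mm.

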